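# Face up the tins on the counter display

### The job

Face up the tins on the counter display: from behind, push the tins along their lanes with your fingertips until in every lane the front tin stands against the clear front stop and any tin behind it is closed up against it with no gap. Slide them only, never lift or tip one, and leave the other things on the counter where they are.

Things in the scene. Friction and masses are not known exactly. Their poses are not given: they have to be found in the camera images.
- lane_a: Lane holding tin_a1 and tin_a2, fixed. Origin: mid-length under its floor, 10 mm above the counter; x runs along the lane to the clear front stop, away from the robot; y left, z up. Floor top z=3 mm, open rear end x=-145, stop's inner face x=+130 (top z=40), inner width 89 between clear pale guides 2 mm thick (tops z=33). Lanes lie 94 mm apart; their left-right order varies.
- lane_b: Lane holding tin_b alone, fixed. Origin: mid-length under its floor, 10 mm above the counter; x runs along the lane to the clear front stop, away from the robot; y left, z up. Floor top z=3 mm, open rear end x=-145, stop's inner face x=+130 (top z=40), inner width 89 between clear pale guides 2 mm thick (tops z=33). Lanes lie 94 mm apart; their left-right order varies.
- lane_c: Lane holding tin_c alone, fixed. Origin: mid-length under its floor, 10 mm above the counter; x runs along the lane to the clear front stop, away from the robot; y left, z up. Floor top z=3 mm, open rear end x=-145, stop's inner face x=+130 (top z=40), inner width 89 between clear pale guides 2 mm thick (tops z=33). Lanes lie 94 mm apart; their left-right order varies.
- lane_d: Lane holding tin_d1 and tin_d2, faced up from the start, fixed. Origin: mid-length under its floor, 10 mm above the counter; x runs along the lane to the clear front stop, away from the robot; y left, z up. Floor top z=3 mm, open rear end x=-145, stop's inner face x=+130 (top z=40), inner width 89 between clear pale guides 2 mm thick (tops z=33). Lanes lie 94 mm apart; their left-right order varies.
- tin_a1: Front tin of lane_a, at the start short of the stop. Done, its centre is at lane x=+87 mm. Tin 86 mm wide, 74 tall, 0.5 kg, steel lever lid, pale label with dark band; all six alike. Origin: centre of its underside, z up. Slides on the floor if pushed in its lower half. 
- tin_a2: Rear tin of lane_a, behind tin_a1 with a gap between; pushing it on drives tin_a1 before it. Done, its centre is at lane x=+1 mm. Tin 86 mm wide, 74 tall, 0.5 kg, steel lever lid, pale label with dark band; all six alike. Origin: centre of its underside, z up. Slides on the floor if pushed in its lower half. 
- tin_b: The only tin of lane_b, at the start short of the stop. Done, its centre is at lane x=+87 mm. Tin 86 mm wide, 74 tall, 0.5 kg, steel lever lid, pale label with dark band; all six alike. Origin: centre of its underside, z up. Slides on the floor if pushed in its lower half. 
- tin_c: The only tin of lane_c, at the start short of the stop. Done, its centre is at lane x=+87 mm. Tin 86 mm wide, 74 tall, 0.5 kg, steel lever lid, pale label with dark band; all six alike. Origin: centre of its underside, z up. Slides on the floor if pushed in its lower half. 
- tin_d1: Front tin of lane_d, already at the stop. Tin 86 mm wide, 74 tall, 0.5 kg, steel lever lid, pale label with dark band; all six alike. Origin: centre of its underside, z up. Slides on the floor if pushed in its lower half. 
- tin_d2: Rear tin of lane_d, already up against tin_d1. Tin 86 mm wide, 74 tall, 0.5 kg, steel lever lid, pale label with dark band; all six alike. Origin: centre of its underside, z up. Slides on the floor if pushed in its lower half. 
- spray_can: Bystander: upright spray can, red with a black cap, 65 mm diameter, 198 mm tall, on the counter to the left of the display. Origin: centre of its underside.
- brush: Bystander: flat paint brush lying on the counter to the right of the display, 230 mm long, 54 mm wide, 20 mm high. Origin: on the counter, near its middle; x axis towards the bristles.
- carton: Bystander: cardboard carton 100 x 130 x 75 mm high on the counter to the right of the display, farther from the robot than the brush. Origin: centre of its underside.
- scraper: Bystander: paint scraper lying on the counter to the left of the display, nearer the robot than the spray can, 175 mm long, 60 mm wide, 18 mm high. Origin: on the counter, near its middle; x axis towards the blade.
Things that resemble listed ones, but are neither listed nor needed, are in the scene too. What is shaped like the tin_c but green or red is not meant.

How it is judged (in metres and radians):
At the end, for the whole second after the job is handed in: In each of the four lanes the front tin is within 6 mm of the stop and, in the two lanes with two tins, the rear tin is within 6 mm of the front one; all six stand upright and flat on the floors of their own lanes, at rest (x of tin_a1 in the frame of lane_a above 0.081 m and y of tin_a1 in the frame of lane_a between -0.012 and 0.012 m and z of each of tin_a1, tin_a2 in the frame of lane_a below 0.007 m and angle between each of tin_a1, tin_a2, tin_b, tin_c, tin_d1, tin_d2's own z axis and vertical below 0.06 rad and linear speed of each of tin_a1, tin_a2, tin_b, tin_c, tin_d1, tin_d2 below 0.01 m/s and y of tin_a2 in the frame of lane_a between -0.012 and 0.012 m and x of tin_b in the frame of lane_b above 0.081 m and y of tin_b in the frame of lane_b between -0.012 and 0.012 m and z of tin_b in the frame of lane_b below 0.007 m and x of tin_c in the frame of lane_c above 0.081 m and y of tin_c in the frame of lane_c between -0.012 and 0.012 m and z of tin_c in the frame of lane_c below 0.007 m and x of tin_d1 in the frame of lane_d above 0.081 m and y of tin_d1 in the frame of lane_d between -0.012 and 0.012 m and z of each of tin_d1, tin_d2 in the frame of lane_d below 0.007 m and y of tin_d2 in the frame of lane_d between -0.012 and 0.012 m and distance between tin_a1 and tin_a2 below 0.092 m and x of tin_a2 in the frame of lane_a below 0.02 m and distance between tin_d1 and tin_d2 below 0.092 m and x of tin_d2 in the frame of lane_d below 0.02 m); the robot touches nothing.
It fails at once if a tin is lifted off its lane (z of any of tin_a1, tin_a2 in the frame of lane_a above 0.015 m or z of tin_b in the frame of lane_b above 0.015 m or z of tin_c in the frame of lane_c above 0.015 m or z of any of tin_d1, tin_d2 in the frame of lane_d above 0.015 m).
It fails at once if a tin is tipped (angle between any of tin_a1, tin_a2, tin_b, tin_c, tin_d1, tin_d2's own z axis and vertical above 0.2 rad).
It fails at once if the spray can, brush, carton or scraper is shifted by more than 20 mm (distance of any of spray_can, brush, carton, scraper from where it was at the start of the episode above 0.02 m).
It also fails if it takes over 64 s, if anything falls off the work surface, if the arm or the gripper's body presses on something with over 40 N, if the wrist force passes 120 N, or if a joint passes its speed limit or range.

### The arm

A 6-joint arm with a two-finger parallel gripper is mounted at the origin on the work surface. World frame = base frame: x ahead of the robot, y to its left, z up, the work surface at z = 0. Lengths are in m, angles in degrees, forces in N, time in s.
With the tool pointing down it reaches from about 0.375 to 0.975 m from the base axis. Payload 3.8 kg.
Tool frame: the origin (TCP) lies midway between the tips of the shut fingers; the grasp point (between the pads) lies 19 mm behind it; z points along the fingers, y is the line along which they close (so a half turn about z gives the same grasp; the last joint's range is limited). The gripper opens to 88 mm and grips with 3 to 60 N. Pads are 18 mm wide; open, the fingers measure 123 mm over their backs; the gripper's body (75 mm by 187 mm) begins 45 mm behind the grasp point.
Start: joints at [69.677, 15.12, 91.902, -0, 72.978, -2.114], TCP at [0.211, 0.641, 0.239] pointing down, gripper open.
Joint ranges: [-150.88, 150.88], [-54.13, 125.18], [17.81, 147.31], [-75.09, 255.09], [0, 152.58], [-146.25, 146.25]. Speed limits (degrees/s): [147.25, 147.25, 180, 180, 180, 180].

### API

Orientations are given as a 3x3 rotation matrix whose columns are the frame's x, y, z axes.
In Python, from rig import r, viewer gives the robot as it stands.
- The arm moves only by the tool carry_out, never from a script. Its argument "motion" is a list of rows, each an object of numbers: "x", "y", "z": the shift along the tool's x, y, z in cm; "twist": the turn about the tool's z in degrees; "jaw": the gripper's target within -1 to 1 (shut at 1, half-way at 0, fully open at -1). A call has 1 to 20 rows; each row is the pose to reach, as a shift and turn from the pose commanded when the call began, along the tool's axes at that moment; what a row does not reach only later rows make up. A row lasts 1/8 s, in which the tool goes at most 62.5 mm and 10.7 degrees, less where a joint would pass 70% of its speed; a pose out of reach is approached as far as the arm can. A call with a gripper value outside its range is refused whole. The fingers move at their own pace and stop on an object; the grip force is fixed at half the most. Time passes only in rows, so rows that repeat a pose let the fingers close. It gives the time, the measured TCP pose, the force, the opening and the grip force at its end, in the units of the state.
- r.read_state(): the state, without advancing time (a new reading comes with each control period).
- viewer.read_camera(name): name is "scene" or "side" or "wrist"; returns the picture (400x640x3 uint8, red, green, blue); there is no depth.
- viewer.camera_info(name): a dict with "camera_matrix" (3x3 intrinsics, pixels), "k1" (the pictures are not rectified: a ray, as slopes to the right and down, at radius r is drawn at 1 + k1 r^2 times it, then the intrinsics apply), "T" (4x4, takes a point from camera to world coordinates). Camera axes: x right, y up, looking along -z (the intrinsics and any distortion apply to the point x, -y, -z); pixel columns grow to the right and rows downward; lengths in m; the calibration is good to about 2 mm. A picture is of the moment at which its call begins: read the wrist's pose just before it. camera_info takes no time and is no camera call; for the wrist camera it gives the pose at the moment of the call.
- r.job_done(): hands the job in; it is judged then, once.
Trained networks look in the newest picture that a camera, given by its name, has taken for a name from the list of things; names that differ only in an ending like _2 or _b are one class to them, and where a whole thing is asked for, a point or a joint stands for the part that bears it (a point fixed in the world has none). Each returns a list of dicts, best first, with "conf" (0 to 1); they miss things now and then, are a little off and sometimes report something else, mostly with a low value. They report only what shows in the picture. A call takes as long as a camera call. They do not tell look-alikes from the thing itself.
- viewer.search_frame(camera, thing): "box" ([left, top, right, bottom] in pixels, round what is visible of it).
The state is a dict: "time_s": time; "joint_positions": joint angles; "dq": joint speeds; "effort": joint torques, N m; "ee_pos": TCP position; "orientation": TCP orientation; "contact_force": force on the tool from outside, world axes, zero at the start; "wrist_torque": the same for the moment, N m; "width": finger opening in m; "grip_force": force on a finger pad.
Only numpy, scipy, OpenCV 4.12 (cv2) and the standard library are available. Lean on these libraries where they do the work, as an engineer would, in place of code of your own. Each camera call takes 0.05 s, during which the arm holds its last target. There are 200 camera calls.

## Working session

There is one attempt and no reset: what is moved stays moved. The work goes in short steps, Python scripts to look and compute and a tool call to move; the robot and the scene stay as the last step left them, time stands still between calls to the robot, and variables do not carry over. Pictures are saved under pics/ and viewed, at most 10 in all, crops included, and the job is handed in when it is done.

Besides the shell and the picture viewer there is one more tool, called after ">>>" by a JSON object that holds its "method" and its "body". carry_out: Moves the arm, as the interface text tells. Its arguments: {"type":"object","properties":{"motion":{"type":"array","items":{"type":"object","properties":{"x":{"type":"number"},"y":{"type":"number"},"z":{"type":"number"},"twist":{"type":"number"},"jaw":{"type":"number"}}}}},"required":["motion"]}

```bash
mkdir -p pics
cat > h.py <<'E'
import numpy as np, cv2
from rig import r, viewer
def cam(n):
    i=viewer.camera_info(n); return np.array(i["camera_matrix"]),i["k1"],np.array(i["T"])
def proj(c,P):
    K,k,T=c; p=(np.atleast_2d(P)-T[:3,3])@T[:3,:3]
    s=np.c_[p[:,0]/-p[:,2],-p[:,1]/-p[:,2]]; s=s*(1+k*(s**2).sum(1,keepdims=True))
    return s@K[:2,:2].T+K[:2,2]
def ray(c,uv):
    K,k,T=c; d=np.linalg.solve(K[:2,:2],np.array(uv,float)-K[:2,2]); s=d.copy()
    for _ in range(20): s=d/(1+k*(s@s))
    return T[:3,3],T[:3,:3]@np.array([s[0],-s[1],-1])
def atz(c,uv,z):
    o,d=ray(c,uv); return o+d*(z-o[2])/d[2]
E
python3 - <<'E'
from h import *
for n in("scene","side"):
    im=viewer.read_camera(n); cv2.imwrite(f"pics/{n}0.png",im[...,::-1])
    c=cam(n); print(n,c[0].round(1).tolist(),c[1],c[2].round(3).tolist())
    print([ (d["conf"],np.round(d["box"]).tolist()) for d in viewer.search_frame(n,"tin_c")])
    print([ (d["conf"],np.round(d["box"]).tolist()) for d in viewer.search_frame(n,"lane_a")])
s=r.read_state();print(s)
E
```

```text
scene [[456.5, 0.0, 326.5], [0.0, 456.5, 206.1], [0.0, 0.0, 1.0]] 0.04433757103829504 [[0.548, -0.453, 0.703, 1.492], [0.836, 0.315, -0.449, -0.59], [-0.018, 0.834, 0.551, 0.788], [0.0, 0.0, 0.0, 1.0]]
[(0.95, [307.0, 192.0, 339.0, 221.0]), (0.81, [222.0, 181.0, 253.0, 214.0]), (0.65, [355.0, 171.0, 380.0, 200.0]), (0.55, [314.0, 149.0, 336.0, 182.0])]
[(0.82, [270.0, 205.0, 350.0, 262.0]), (0.78, [301.0, 194.0, 373.0, 251.0]), (0.66, [350.0, 181.0, 415.0, 220.0]), (0.58, [343.0, 208.0, 395.0, 235.0])]
side [[425.8, 0.0, 318.7], [0.0, 425.8, 204.2], [0.0, 0.0, 1.0]] -0.00011696998635249829 [[-0.975, 0.161, -0.156, 0.374], [-0.223, -0.755, 0.616, 0.668], [-0.018, 0.635, 0.772, 0.881], [0.0, 0.0, 0.0, 1.0]]
[(0.94, [288.0, 243.0, 332.0, 285.0]), (0.87, [386.0, 255.0, 432.0, 305.0]), (0.7, [397.0, 151.0, 432.0, 191.0]), (0.64, [297.0, 179.0, 332.0, 218.0])]
[(0.73, [234.0, 246.0, 360.0, 289.0]), (0.69, [244.0, 214.0, 360.0, 255.0]), (0.69, [260.0, 165.0, 367.0, 195.0]), (0.61, [249.0, 186.0, 362.0, 221.0])]
{'time_s': 0.3, 'joint_positions': array([ 6.96773430e+01,  1.51400358e+01,  9.19280772e+01, -2.42394843e-03,
        7.29783775e+01, -2.11459692e+00]), 'dq': array([-0.03537372, -0.13755743, -0.16972148,  0.07827184,  0.09652023,
       -0.01664815]), 'effort': array([-3.04205814e-04, -5.01430464e+01, -3.56540215e+01,  7.27115781e-02,
        2.46694463e-02, -1.27975618e-04]), 'ee_pos': array([0.2108514 , 0.6409684 , 0.23823201]), 'orientation': array([[-9.49931981e-01,  3.12456673e-01, -2.43874324e-04],
       [ 3.12456768e-01,  9.49931665e-01, -7.74952951e-04],
       [-1.04752788e-05, -8.12352775e-04, -9.99999670e-01]]), 'contact_force': array([-0.47318433,  0.00439691,  1.25088641]), 'wrist_torque': array([-0.0105306 , -0.03136711,  0.02184642]), 'grip_force': 0.0, 'width': 0.08799298852550856}
```

View pics/scene0.png

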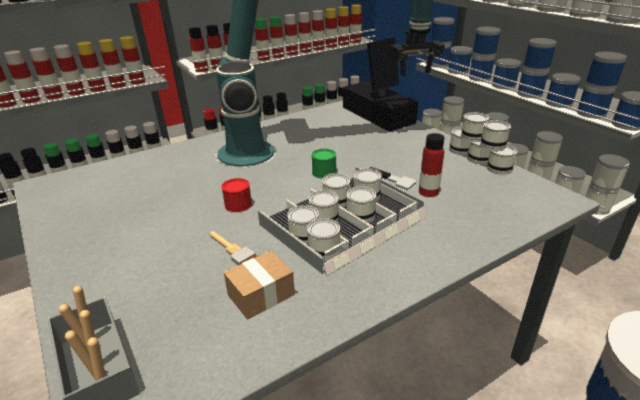

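View pics/side0.png

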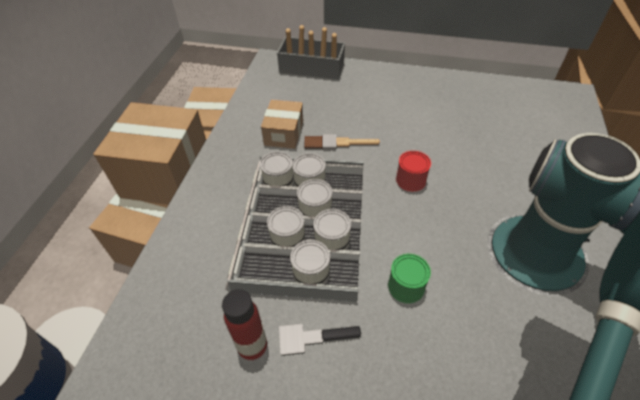

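The side view shows four lanes with the stop on the left. From top to bottom they are lane_d (lids at 277,168 and 309,167), a single tin (314,195), lane_a (285,225 and 332,228) and a single tin (310,260). The possible mix-ups are the red tin (413,170) and the green tin (410,275). Both are off the display, on the robot's side of it, so I leave them alone.

Run:
```python
from h import *
a=cv2.imread("pics/side0.png")[145:305,225:375]; b=cv2.imread("pics/scene0.png")[160:270,250:430]
cv2.imwrite("pics/sc.png",cv2.resize(a,None,fx=3.75,fy=3.75,interpolation=2)); cv2.imwrite("pics/bc.png",cv2.resize(b,None,fx=4.4,fy=4.4,interpolation=2))
```

```text
(no output)
```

View pics/sc.png

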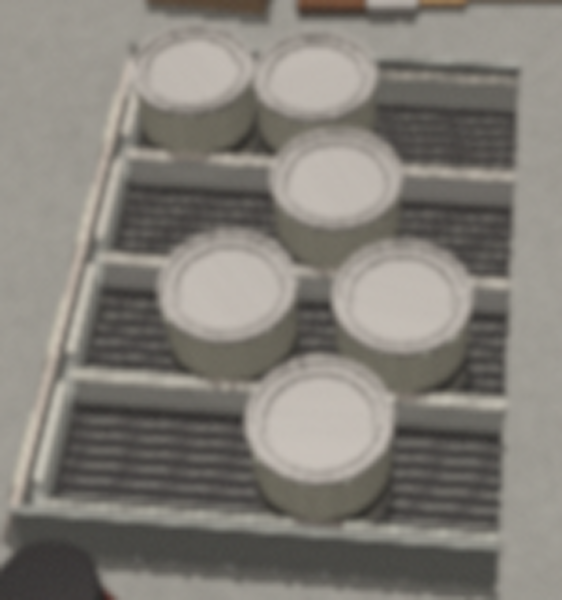

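View pics/bc.png

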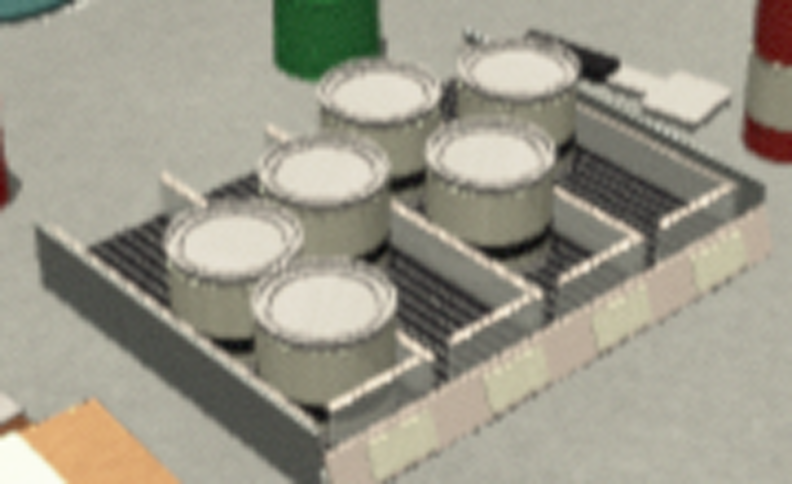

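The crops confirm six pale tins, two per outer-right lane_d and lane_a. The other two lanes hold one each. Now I triangulate the lid centres and the guide ends.

Run:
```python
from h import *
S=cam("side");C=cam("scene")
s=np.array([[194,70],[315,80],[336,183],[228,290],[402,297],[319,422]])/3.75+[225,145]
b=np.array([[324,303],[233,240],[324,170],[491,155],[379,95],[518,70]])/4.4+[250,160]
for n,p,q in zip("d1 d2 X a1 a2 Y".split(),s,b):
    o1,e1=ray(S,p);o2,e2=ray(C,q)
    t=np.linalg.lstsq(np.c_[e1,-e2],o2-o1,rcond=None)[0]
    A,B=o1+e1*t[0],o2+e2*t[1];print(n,((A+B)/2).round(4),np.linalg.norm(A-B).round(4),atz(S,p,.087)[:2].round(4),atz(C,q,.087)[:2].round(4))
g=np.array([[516,175],[508,285],[505,405],[128,155],[100,262],[72,378]])/3.75+[225,145]
for p in g: print("guide",atz(S,p,.043).round(4))
f=np.array([[535,293],[636,240],[735,186],[435,355]])/4.4+[250,160]
for p in f: print("stop top end",atz(C,p,.05).round(4))
for n in "brush","scraper","spray_can","carton":
    d=viewer.search_frame("side",n)
    if d: x=d[0]["box"];print(n,np.round(x),atz(S,[x[0],x[3]],0)[:2],atz(S,[x[2],x[3]],0)[:2])
```

```text
d1 [ 0.6757 -0.0801  0.0818] 0.0034 [ 0.6728 -0.0769] [ 0.6835 -0.0832]
d2 [ 0.5891 -0.0899  0.0814] 0.0006 [ 0.5874 -0.0848] [ 0.5966 -0.0938]
X [5.531e-01 4.000e-04 8.150e-02] 0.0016 [0.5514 0.0043] [ 0.5613 -0.0039]
a1 [0.5996 0.1011 0.0811] 0.0028 [0.597  0.1041] [0.6085 0.0958]
a2 [0.492  0.0843 0.0813] 0.0039 [0.4899 0.0867] [0.5024 0.0794]
Y [0.5207 0.184  0.0817] 0.003 [0.5188 0.186 ] [0.5297 0.1787]
guide [ 0.4404 -0.0657  0.043 ]
guide [0.4303 0.0302 0.043 ]
guide [0.4169 0.1228 0.043 ]
guide [ 0.7111 -0.0274  0.043 ]
guide [0.6996 0.0683 0.043 ]
guide [0.6871 0.1607 0.043 ]
stop top end [0.7067 0.0574 0.05  ]
stop top end [0.6977 0.1465 0.05  ]
stop top end [0.6863 0.2422 0.05  ]
stop top end [ 0.7225 -0.0304  0.05  ]
brush [303. 135. 377. 152.] [ 0.64144763 -0.22240903] [ 0.42797811 -0.26701011]
scraper [281. 328. 362. 356.] [0.53648535 0.37805774] [0.37250629 0.34162014]
spray_can [219. 292. 266. 363.] [0.65868886 0.42107195] [0.5629508  0.39976419]
carton [259. 100. 304. 150.] [ 0.77493828 -0.2051452 ] [ 0.64282098 -0.23271841]
```

Lane yaw is about 7.2°. With the tin centres in lane axes (u along the lane, v across it), the tins have to travel as follows:

| Tin | u now (mm) | u target (mm) |
|---|---|---|
| Y | 540 | 660 |
| a2 | 499 | 574 |
| X | 549 | 660 |

First I move above the rear of lane Y, staying high.

>>> {"method": "carry_out", "body": {"motion": [{"x": -3.7, "y": -3.7, "twist": -6, "jaw": 0.43}, {"x": -8, "y": -8, "twist": -13, "jaw": 0.43}, {"x": -12, "y": -12, "twist": -19, "jaw": 0.43}, {"x": -16, "y": -16, "twist": -25.4, "jaw": 0.43}, {"x": -20, "y": -20, "twist": -25.4, "jaw": 0.43}, {"x": -24, "y": -24, "twist": -25.4, "jaw": 0.43}, {"x": -28, "y": -28, "twist": -25.4, "jaw": 0.43}, {"x": -32, "y": -31.5, "twist": -25.4, "jaw": 0.43}, {"x": -35, "y": -34.5, "twist": -25.4, "jaw": 0.43}, {"x": -37.3, "y": -36.7, "twist": -25.4, "jaw": 0.43}, {"x": -37.3, "y": -36.7, "twist": -25.4, "jaw": 0.43}, {"x": -37.3, "y": -36.7, "twist": -25.4, "jaw": 0.43}]}}

```text
invalid input
```

Run:
```python
from h import *
s=r.read_state(); print(s["time_s"],s["ee_pos"],s["orientation"].round(3).tolist(),s["width"])
im=viewer.read_camera("wrist"); cv2.imwrite("pics/w1.png",im[...,::-1])
c=cam("wrist"); np.savez("w1.npz",K=c[0],k=c[1],T=c[2])
print(c[2].round(3).tolist())
```

```text
0.5 [0.21092597 0.64117495 0.23868496] [[-0.95, 0.312, -0.0], [0.312, 0.95, -0.0], [0.0, -0.0, -1.0]] 0.08830052324230776
[[0.312, -0.902, -0.298, 0.133], [0.95, 0.297, 0.097, 0.666], [0.001, -0.314, 0.949, 0.384], [0.0, 0.0, 0.0, 1.0]]
```

View pics/w1.png

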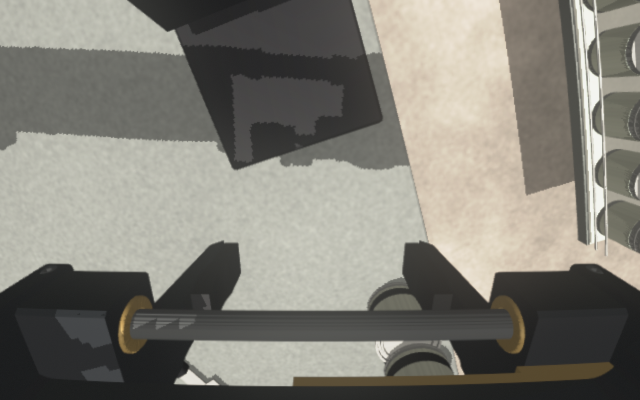

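The wrist view still shows the start place (fingers at 220,250 and 420,250), because the motion was refused. I'll give every field this time.

>>> {"method": "carry_out", "body": {"motion": [{"x": -3.7, "y": -3.7, "z": 0, "twist": -6, "jaw": 0.43}, {"x": -8, "y": -8, "z": 0, "twist": -13, "jaw": 0.43}, {"x": -12, "y": -12, "z": 0, "twist": -19, "jaw": 0.43}, {"x": -16, "y": -16, "z": 0, "twist": -25.4, "jaw": 0.43}, {"x": -20, "y": -20, "z": 0, "twist": -25.4, "jaw": 0.43}, {"x": -24, "y": -24, "z": 0, "twist": -25.4, "jaw": 0.43}, {"x": -28, "y": -28, "z": 0, "twist": -25.4, "jaw": 0.43}, {"x": -32, "y": -31.5, "z": 0, "twist": -25.4, "jaw": 0.43}, {"x": -35, "y": -34.5, "z": 0, "twist": -25.4, "jaw": 0.43}, {"x": -37.3, "y": -36.7, "z": 0, "twist": -25.4, "jaw": 0.43}, {"x": -37.3, "y": -36.7, "z": 0, "twist": -25.4, "jaw": 0.43}, {"x": -37.3, "y": -36.7, "z": 0, "twist": -25.4, "jaw": 0.43}]}}

```text
time_s: 2.05
ee_pos: [0.4504, 0.1764, 0.2388]
orientation: [[-0.992, -0.125, -0.0], [-0.125, 0.992, 0.001], [-0.0, 0.001, -1.0]]
contact_force: [0.1, 0.4, -0.3]
width: 0.0251
grip_force: 0.0
```

Run:
```python
from h import *
im=viewer.read_camera("wrist"); cv2.imwrite("pics/w2.png",im[...,::-1])
c=cam("wrist"); np.savez("w2.npz",K=c[0],k=c[1],T=c[2])
print(c[2].round(3).tolist())
u=np.array([.9921,.1253,0]);v=np.array([-.1253,.9921,0])
# predicted divider tops and tin rims for check, in this view
for vv in(-.118,-.0225,.0715,.166): print("rear end",vv,proj(c,u*.4285+v*vv+[0,0,.043]).round(),proj(c,u*.55+v*vv+[0,0,.043]).round())
for n,uu,vv in(("Y",.5396,.118),("a2",.4987,.024)): print(n,proj(c,u*(uu-.043)+v*vv+[0,0,.08]).round(), proj(c,u*(uu)+v*(vv-.043)+[0,0,.08]).round(), proj(c,u*(uu)+v*(vv+.043)+[0,0,.08]).round())
```

```text
[[-0.126, -0.942, -0.311, 0.369], [0.992, -0.119, -0.04, 0.166], [0.001, -0.314, 0.949, 0.384], [0.0, 0.0, 0.0, 1.0]]
rear end -0.118 [[111. 139.]] [[131. 237.]]
rear end -0.0225 [[194. 138.]] [[206. 238.]]
rear end 0.0715 [[278. 137.]] [[283. 238.]]
rear end 0.166 [[364. 138.]] [[360. 238.]]
Y [[321. 207.]] [[281. 244.]] [[360. 244.]]
a2 [[228. 169.]] [[192. 209.]] [[272. 209.]]
```

View pics/w2.png

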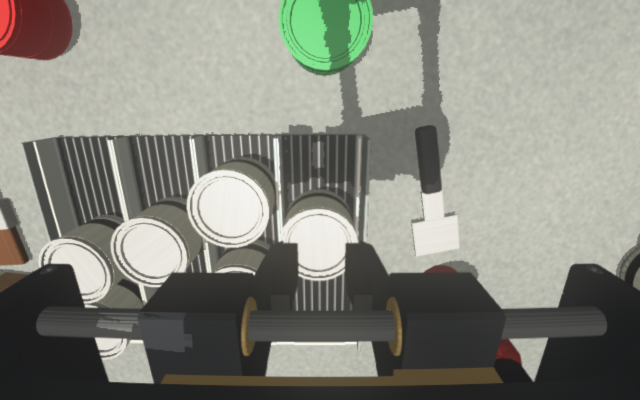

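The wrist view agrees with the model. Guide ends are at x=113, 193, 276 and 365, against 111, 194, 278 and 364 predicted. Tin Y is ahead of the fingers with its lid at (320,235), and the lane behind it is clear. I descend and then push slowly.

>>> {"method": "carry_out", "body": {"motion": [{"x": 0, "y": 0, "z": 4, "twist": 0, "jaw": 0.43}, {"x": 0, "y": 0, "z": 9, "twist": 0, "jaw": 0.43}, {"x": 0, "y": 0, "z": 14, "twist": 0, "jaw": 0.43}, {"x": 0, "y": 0, "z": 18, "twist": 0, "jaw": 0.43}, {"x": 0, "y": 0, "z": 20.3, "twist": 0, "jaw": 0.43}, {"x": 0, "y": 0, "z": 20.3, "twist": 0, "jaw": 0.43}, {"x": -0.6, "y": 0, "z": 20.3, "twist": 0, "jaw": 0.43}, {"x": -1.2, "y": 0, "z": 20.3, "twist": 0, "jaw": 0.43}, {"x": -1.8, "y": 0, "z": 20.3, "twist": 0, "jaw": 0.43}, {"x": -2.4, "y": 0, "z": 20.3, "twist": 0, "jaw": 0.43}, {"x": -3, "y": 0, "z": 20.3, "twist": 0, "jaw": 0.43}, {"x": -3.6, "y": 0, "z": 20.3, "twist": 0, "jaw": 0.43}, {"x": -4.2, "y": 0, "z": 20.3, "twist": 0, "jaw": 0.43}, {"x": -4.8, "y": 0, "z": 20.3, "twist": 0, "jaw": 0.43}, {"x": -5.4, "y": 0, "z": 20.3, "twist": 0, "jaw": 0.43}, {"x": -6, "y": 0, "z": 20.3, "twist": 0, "jaw": 0.43}]}}

```text
time_s: 4.1
ee_pos: [0.5059, 0.1819, 0.0354]
orientation: [[-0.992, -0.125, -0.01], [-0.125, 0.992, -0.003], [0.01, -0.002, -1.0]]
contact_force: [-12.9, -4.5, 11.0]
width: 0.0247
grip_force: 6.9
```

The force is larger than a sliding tin should give (13 N back, 11 N up), so I check by camera before pushing on.

Run:
```python
from h import *
s=r.read_state(); print(s["ee_pos"],s["contact_force"],s["wrist_torque"],s["width"])
a=viewer.read_camera("side")[...,::-1]; b=viewer.read_camera("scene")[...,::-1]
A=cv2.resize(a[145:305,225:375],(400,427),interpolation=2); B=cv2.resize(b[130:240,320:430],(400,427-27),interpolation=2)
cv2.imwrite("pics/m1.png",np.hstack([A[:400],B]))
print(s["time_s"])
```

```text
[0.50589339 0.18192748 0.03541226] [-12.90070648  -4.46300228  10.95192805] [-0.53745877  1.75126815 -0.07381137] 0.024682686221036965
4.1
```

View pics/m1.png

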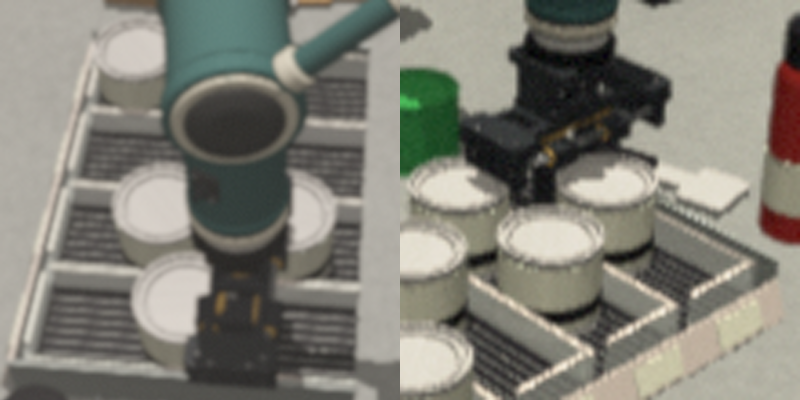

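The tin slid about 35 mm and is upright, at (187,300) in the left half. The high force is probably grip friction holding its rear down, so I go on more slowly.

>>> {"method": "carry_out", "body": {"motion": [{"x": -0.4, "y": 0, "z": 0, "twist": 0, "jaw": 0.43}, {"x": -0.8, "y": 0, "z": 0, "twist": 0, "jaw": 0.43}, {"x": -1.2, "y": 0, "z": 0, "twist": 0, "jaw": 0.43}, {"x": -1.6, "y": 0, "z": 0, "twist": 0, "jaw": 0.43}, {"x": -2, "y": 0, "z": 0, "twist": 0, "jaw": 0.43}, {"x": -2.4, "y": 0, "z": 0, "twist": 0, "jaw": 0.43}, {"x": -2.8, "y": 0, "z": 0, "twist": 0, "jaw": 0.43}, {"x": -3.2, "y": 0, "z": 0, "twist": 0, "jaw": 0.43}]}}

```text
time_s: 5.2
ee_pos: [0.538, 0.186, 0.0353]
orientation: [[-0.992, -0.125, -0.009], [-0.125, 0.992, -0.003], [0.009, -0.002, -1.0]]
contact_force: [-10.7, -2.9, 8.1]
width: 0.0252
grip_force: 6.1
```

Run:
```python
from h import *
s=r.read_state(); print(s["ee_pos"],s["contact_force"],s["wrist_torque"],s["orientation"][:,2],s["joint_positions"])
b=viewer.read_camera("scene")[...,::-1]
B=cv2.resize(b[140:230,340:430],(600,600),interpolation=2); cv2.imwrite("pics/m2.png",B)
```

```text
[0.53804988 0.18600449 0.03532155] [-10.68815497  -2.87946097   8.0665433 ] [-0.54526864  1.49473376 -0.08345611] [-0.00875102 -0.00288543 -0.99995755] [ 1.65727415e+01  1.60735783e+01  1.14349276e+02 -2.01254516e-02
  5.01048777e+01 -8.05887986e+01]
```

View pics/m2.png

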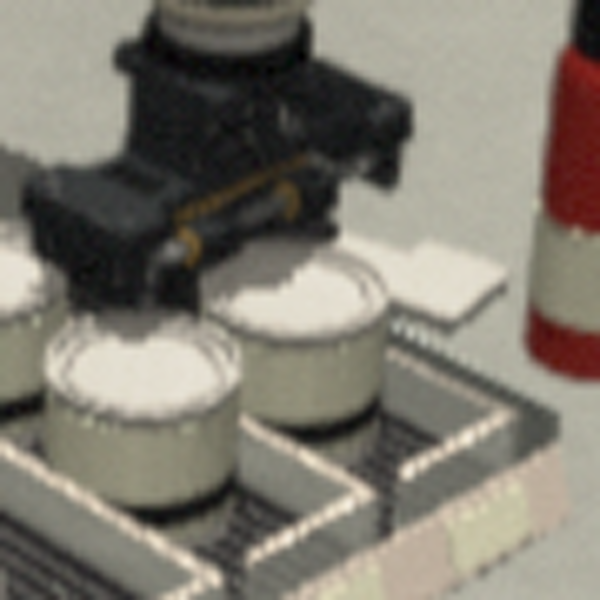

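The tin is upright and level with its neighbours, and the force is steady at about 11 N. About 53 mm remain.

>>> {"method": "carry_out", "body": {"motion": [{"x": -0.4, "y": 0, "z": 0, "twist": 0, "jaw": 0.43}, {"x": -0.8, "y": 0, "z": 0, "twist": 0, "jaw": 0.43}, {"x": -1.2, "y": 0, "z": 0, "twist": 0, "jaw": 0.43}, {"x": -1.6, "y": 0, "z": 0, "twist": 0, "jaw": 0.43}, {"x": -2, "y": 0, "z": 0, "twist": 0, "jaw": 0.43}, {"x": -2.4, "y": 0, "z": 0, "twist": 0, "jaw": 0.43}, {"x": -2.8, "y": 0, "z": 0, "twist": 0, "jaw": 0.43}, {"x": -3.2, "y": 0, "z": 0, "twist": 0, "jaw": 0.43}, {"x": -3.6, "y": 0, "z": 0, "twist": 0, "jaw": 0.43}, {"x": -4, "y": 0, "z": 0, "twist": 0, "jaw": 0.43}, {"x": -4.3, "y": 0, "z": 0, "twist": 0, "jaw": 0.43}, {"x": -4.6, "y": 0, "z": 0, "twist": 0, "jaw": 0.43}]}}

```text
time_s: 6.75
ee_pos: [0.5841, 0.1919, 0.0353]
orientation: [[-0.992, -0.125, -0.008], [-0.125, 0.992, -0.003], [0.008, -0.002, -1.0]]
contact_force: [-10.7, -5.0, 7.3]
width: 0.025
grip_force: 5.5
```

>>> {"method": "carry_out", "body": {"motion": [{"x": -0.2, "y": 0, "z": 0, "twist": 0, "jaw": 0.43}, {"x": -0.3, "y": 0, "z": 0, "twist": 0, "jaw": 0.43}]}}

```text
time_s: 7.0
ee_pos: [0.5873, 0.1923, 0.0354]
orientation: [[-0.992, -0.125, -0.008], [-0.125, 0.992, -0.003], [0.008, -0.002, -1.0]]
contact_force: [-9.6, -3.6, 7.5]
width: 0.0252
grip_force: 5.5
```

>>> {"method": "carry_out", "body": {"motion": [{"x": -0.1, "y": 0, "z": 0, "twist": 0, "jaw": 0.43}, {"x": -0.2, "y": 0, "z": 0, "twist": 0, "jaw": 0.43}]}}

```text
time_s: 7.25
ee_pos: [0.5891, 0.1925, 0.0354]
orientation: [[-0.992, -0.125, -0.008], [-0.125, 0.992, -0.003], [0.008, -0.002, -1.0]]
contact_force: [-10.2, -3.5, 6.0]
width: 0.0253
grip_force: 5.4
```

>>> {"method": "carry_out", "body": {"motion": [{"x": -0.1, "y": 0, "z": 0, "twist": 0, "jaw": 0.43}, {"x": -0.2, "y": 0, "z": 0, "twist": 0, "jaw": 0.43}]}}

```text
time_s: 7.5
ee_pos: [0.5911, 0.1928, 0.0354]
orientation: [[-0.992, -0.125, -0.008], [-0.125, 0.992, -0.003], [0.008, -0.002, -1.0]]
contact_force: [-9.8, -3.4, 7.7]
width: 0.0251
grip_force: 5.4
```

>>> {"method": "carry_out", "body": {"motion": [{"x": -0.1, "y": 0, "z": 0, "twist": 0, "jaw": 0.43}, {"x": -0.15, "y": 0, "z": 0, "twist": 0, "jaw": 0.43}]}}

```text
time_s: 7.75
ee_pos: [0.5916, 0.1928, 0.0353]
orientation: [[-0.992, -0.125, -0.01], [-0.125, 0.992, -0.003], [0.01, -0.002, -1.0]]
contact_force: [-13.9, -3.1, 11.2]
width: 0.0251
grip_force: 7.2
```

Contact with the stop shows clearly: the force rose and the TCP stopped at u=0.611. I back out, lift, and move over behind lane_a.

>>> {"method": "carry_out", "body": {"motion": [{"x": 0.5, "y": 0, "z": 0, "twist": 0, "jaw": 0.43}, {"x": 1.5, "y": 0, "z": 0, "twist": 0, "jaw": 0.43}, {"x": 4, "y": 0, "z": 0, "twist": 0, "jaw": 0.43}, {"x": 8, "y": 0, "z": 0, "twist": 0, "jaw": 0.43}, {"x": 12, "y": 0, "z": -4, "twist": 0, "jaw": 0.43}, {"x": 16, "y": 0, "z": -9, "twist": 0, "jaw": 0.43}, {"x": 19, "y": -4, "z": -9, "twist": 0, "jaw": 0.43}, {"x": 19, "y": -9.4, "z": -9, "twist": 0, "jaw": 0.43}, {"x": 19, "y": -9.4, "z": -9, "twist": 0, "jaw": 0.43}, {"x": 19, "y": -9.4, "z": -4.5, "twist": 0, "jaw": 0.43}, {"x": 19, "y": -9.4, "z": 0, "twist": 0, "jaw": 0.43}, {"x": 19, "y": -9.4, "z": 0, "twist": 0, "jaw": 0.43}]}}

```text
time_s: 9.25
ee_pos: [0.4155, 0.0776, 0.0328]
orientation: [[-0.992, -0.125, -0.008], [-0.125, 0.992, -0.001], [0.008, 0.0, -1.0]]
contact_force: [-0.2, 0.1, 0.3]
width: 0.0254
grip_force: 0.0
```

>>> {"method": "carry_out", "body": {"motion": [{"x": -0.8, "y": 0, "z": -0.1, "twist": 0, "jaw": 0.43}, {"x": -1.6, "y": 0, "z": -0.1, "twist": 0, "jaw": 0.43}, {"x": -2.2, "y": 0, "z": -0.1, "twist": 0, "jaw": 0.43}, {"x": -2.6, "y": 0, "z": -0.1, "twist": 0, "jaw": 0.43}, {"x": -3, "y": 0, "z": -0.1, "twist": 0, "jaw": 0.43}, {"x": -3.4, "y": 0, "z": -0.1, "twist": 0, "jaw": 0.43}, {"x": -3.8, "y": 0, "z": -0.1, "twist": 0, "jaw": 0.43}, {"x": -4.2, "y": 0, "z": -0.1, "twist": 0, "jaw": 0.43}, {"x": -4.6, "y": 0, "z": -0.1, "twist": 0, "jaw": 0.43}]}}

```text
time_s: 10.38
ee_pos: [0.4603, 0.0815, 0.0368]
orientation: [[-0.992, -0.126, -0.011], [-0.126, 0.992, -0.003], [0.011, -0.002, -1.0]]
contact_force: [-16.5, -8.3, 15.1]
width: 0.0249
grip_force: 8.9
```

>>> {"method": "carry_out", "body": {"motion": [{"x": -0.4, "y": 0, "z": 0, "twist": 0, "jaw": 0.43}, {"x": -0.8, "y": 0, "z": 0, "twist": 0, "jaw": 0.43}, {"x": -1.2, "y": 0, "z": 0, "twist": 0, "jaw": 0.43}, {"x": -1.6, "y": 0, "z": 0, "twist": 0, "jaw": 0.43}]}}

```text
time_s: 10.88
ee_pos: [0.4717, 0.0829, 0.0361]
orientation: [[-0.992, -0.126, -0.02], [-0.126, 0.992, -0.004], [0.02, -0.002, -1.0]]
contact_force: [-26.7, -8.6, 22.9]
width: 0.0252
grip_force: 14.3
```

The force is higher with two tins (27 N back, 23 N up) and the tool is tilting 1.1°, so I check posture before going on.

Run:
```python
from h import *
b=viewer.read_camera("scene")[...,::-1]; a=viewer.read_camera("side")[...,::-1]
B=cv2.resize(b[140:240,310:410],(400,400),interpolation=2); A=cv2.resize(a[185:285,235:335],(400,400),interpolation=2); cv2.imwrite("pics/m3.png",np.hstack([A,B]))
s=r.read_state(); print(s["contact_force"],s["ee_pos"],s["orientation"][:,2])
```

```text
[-20.1242887   -7.16779411  15.71794525] [0.47366668 0.08307342 0.03613156] [-0.01534453 -0.00391416 -0.9998746 ]
```

View pics/m3.png

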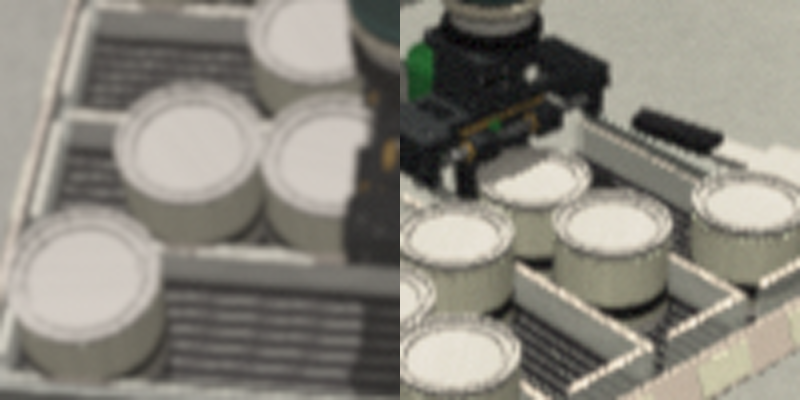

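Both lane_a tins are upright and touching (left half: 190,160 and 320,170), and tin Y sits at its stop (85,290). About 44 mm remain.

>>> {"method": "carry_out", "body": {"motion": [{"x": -0.3, "y": 0, "z": 0, "twist": 0, "jaw": 0.43}, {"x": -0.6, "y": 0, "z": 0, "twist": 0, "jaw": 0.43}, {"x": -0.9, "y": 0, "z": 0, "twist": 0, "jaw": 0.43}, {"x": -1.2, "y": 0, "z": 0, "twist": 0, "jaw": 0.43}, {"x": -1.5, "y": 0, "z": 0, "twist": 0, "jaw": 0.43}, {"x": -1.8, "y": 0, "z": 0, "twist": 0, "jaw": 0.43}, {"x": -2.1, "y": 0, "z": 0, "twist": 0, "jaw": 0.43}, {"x": -2.1, "y": 0, "z": 0, "twist": 0, "jaw": 0.43}]}}

```text
time_s: 11.98
ee_pos: [0.4953, 0.0858, 0.036]
orientation: [[-0.992, -0.126, -0.014], [-0.126, 0.992, -0.004], [0.014, -0.002, -1.0]]
contact_force: [-16.8, -7.9, 11.5]
width: 0.0252
grip_force: 9.8
```

>>> {"method": "carry_out", "body": {"motion": [{"x": -0.3, "y": 0, "z": 0, "twist": 0, "jaw": 0.43}, {"x": -0.6, "y": 0, "z": 0, "twist": 0, "jaw": 0.43}, {"x": -0.9, "y": 0, "z": 0, "twist": 0, "jaw": 0.43}, {"x": -1.2, "y": 0, "z": 0, "twist": 0, "jaw": 0.43}, {"x": -1.2, "y": 0, "z": 0, "twist": 0, "jaw": 0.43}]}}

```text
time_s: 12.6
ee_pos: [0.5074, 0.0874, 0.036]
orientation: [[-0.992, -0.126, -0.013], [-0.126, 0.992, -0.003], [0.013, -0.002, -1.0]]
contact_force: [-16.2, -7.3, 11.6]
width: 0.0254
grip_force: 9.4
```

>>> {"method": "carry_out", "body": {"motion": [{"x": -0.2, "y": 0, "z": 0, "twist": 0, "jaw": 0.43}, {"x": -0.4, "y": 0, "z": 0, "twist": 0, "jaw": 0.43}, {"x": -0.6, "y": 0, "z": 0, "twist": 0, "jaw": 0.43}, {"x": -0.8, "y": 0, "z": 0, "twist": 0, "jaw": 0.43}]}}

```text
time_s: 13.1
ee_pos: [0.5145, 0.0883, 0.036]
orientation: [[-0.992, -0.126, -0.015], [-0.126, 0.992, -0.004], [0.015, -0.002, -1.0]]
contact_force: [-19.3, -7.6, 14.0]
width: 0.0253
grip_force: 10.9
```

>>> {"method": "carry_out", "body": {"motion": [{"x": -0.1, "y": 0, "z": 0, "twist": 0, "jaw": 0.43}, {"x": -0.2, "y": 0, "z": 0, "twist": 0, "jaw": 0.43}]}}

```text
time_s: 13.35
ee_pos: [0.5164, 0.0885, 0.036]
orientation: [[-0.992, -0.126, -0.015], [-0.126, 0.992, -0.004], [0.015, -0.002, -1.0]]
contact_force: [-18.8, -7.6, 14.1]
width: 0.0254
grip_force: 11.0
```

>>> {"method": "carry_out", "body": {"motion": [{"x": -0.1, "y": 0, "z": 0, "twist": 0, "jaw": 0.43}, {"x": -0.2, "y": 0, "z": 0, "twist": 0, "jaw": 0.43}]}}

```text
time_s: 13.6
ee_pos: [0.5183, 0.0887, 0.0359]
orientation: [[-0.992, -0.126, -0.015], [-0.126, 0.992, -0.004], [0.016, -0.002, -1.0]]
contact_force: [-20.7, -7.0, 17.0]
width: 0.0251
grip_force: 11.9
```

>>> {"method": "carry_out", "body": {"motion": [{"x": -0.1, "y": 0, "z": 0, "twist": 0, "jaw": 0.43}, {"x": -0.15, "y": 0, "z": 0, "twist": 0, "jaw": 0.43}]}}

```text
time_s: 13.85
ee_pos: [0.5182, 0.0887, 0.0359]
orientation: [[-0.992, -0.126, -0.019], [-0.126, 0.992, -0.004], [0.019, -0.002, -1.0]]
contact_force: [-25.5, -8.2, 19.7]
width: 0.0251
grip_force: 13.8
```

Lane_a is home: the force rises with no further advance. Next is lane X.

>>> {"method": "carry_out", "body": {"motion": [{"x": 0.5, "y": 0, "z": 0, "twist": 0, "jaw": 0.43}, {"x": 1.5, "y": 0, "z": 0, "twist": 0, "jaw": 0.43}, {"x": 3.5, "y": 0, "z": 0, "twist": 0, "jaw": 0.43}, {"x": 6, "y": 0, "z": -2, "twist": 0, "jaw": 0.43}, {"x": 6, "y": 0, "z": -6, "twist": 0, "jaw": 0.43}, {"x": 6, "y": 0, "z": -9.1, "twist": 0, "jaw": 0.43}, {"x": 6, "y": 0, "z": -9.1, "twist": 0, "jaw": 0.43}, {"x": 6, "y": -4.5, "z": -9.1, "twist": 0, "jaw": 0.43}, {"x": 6, "y": -9.4, "z": -9.1, "twist": 0, "jaw": 0.43}, {"x": 6, "y": -9.4, "z": -9.1, "twist": 0, "jaw": 0.43}, {"x": 6, "y": -9.4, "z": -4.5, "twist": 0, "jaw": 0.43}, {"x": 6, "y": -9.4, "z": 0, "twist": 0, "jaw": 0.43}, {"x": 6, "y": -9.4, "z": 0, "twist": 0, "jaw": 0.43}]}}

```text
time_s: 15.48
ee_pos: [0.4745, -0.0087, 0.0327]
orientation: [[-0.992, -0.126, -0.01], [-0.126, 0.992, 0.001], [0.01, 0.002, -1.0]]
contact_force: [-0.3, 0.4, 0.3]
width: 0.0248
grip_force: 0.0
```

>>> {"method": "carry_out", "body": {"motion": [{"x": -0.8, "y": 0, "z": -0.1, "twist": 0, "jaw": 0.43}, {"x": -1.6, "y": 0, "z": -0.1, "twist": 0, "jaw": 0.43}, {"x": -2.2, "y": 0, "z": -0.1, "twist": 0, "jaw": 0.43}, {"x": -2.6, "y": 0, "z": -0.1, "twist": 0, "jaw": 0.43}, {"x": -3, "y": 0, "z": -0.1, "twist": 0, "jaw": 0.43}, {"x": -3.4, "y": 0, "z": -0.1, "twist": 0, "jaw": 0.43}, {"x": -3.8, "y": 0, "z": -0.1, "twist": 0, "jaw": 0.43}, {"x": -4.2, "y": 0, "z": -0.1, "twist": 0, "jaw": 0.43}, {"x": -4.6, "y": 0, "z": -0.1, "twist": 0, "jaw": 0.43}]}}

```text
time_s: 16.6
ee_pos: [0.52, -0.0057, 0.0378]
orientation: [[-0.992, -0.126, -0.011], [-0.126, 0.992, -0.003], [0.011, -0.001, -1.0]]
contact_force: [-16.0, -7.5, 14.0]
width: 0.0251
grip_force: 8.5
```

>>> {"method": "carry_out", "body": {"motion": [{"x": -0.4, "y": 0, "z": 0, "twist": 0, "jaw": 0.43}, {"x": -0.8, "y": 0, "z": 0, "twist": 0, "jaw": 0.43}, {"x": -1.2, "y": 0, "z": 0, "twist": 0, "jaw": 0.43}, {"x": -1.6, "y": 0, "z": 0, "twist": 0, "jaw": 0.43}, {"x": -2, "y": 0, "z": 0, "twist": 0, "jaw": 0.43}, {"x": -2.4, "y": 0, "z": 0, "twist": 0, "jaw": 0.43}, {"x": -2.8, "y": 0, "z": 0, "twist": 0, "jaw": 0.43}, {"x": -3.2, "y": 0, "z": 0, "twist": 0, "jaw": 0.43}]}}

```text
time_s: 17.6
ee_pos: [0.5523, -0.0016, 0.0378]
orientation: [[-0.992, -0.126, -0.009], [-0.126, 0.992, -0.002], [0.009, -0.001, -1.0]]
contact_force: [-13.9, -5.5, 11.9]
width: 0.0251
grip_force: 7.4
```

>>> {"method": "carry_out", "body": {"motion": [{"x": -0.4, "y": 0, "z": 0, "twist": 0, "jaw": 0.43}, {"x": -0.8, "y": 0, "z": 0, "twist": 0, "jaw": 0.43}, {"x": -1.2, "y": 0, "z": 0, "twist": 0, "jaw": 0.43}, {"x": -1.6, "y": 0, "z": 0, "twist": 0, "jaw": 0.43}, {"x": -2, "y": 0, "z": 0, "twist": 0, "jaw": 0.43}, {"x": -2.4, "y": 0, "z": 0, "twist": 0, "jaw": 0.43}, {"x": -2.8, "y": 0, "z": 0, "twist": 0, "jaw": 0.43}, {"x": -3.2, "y": 0, "z": 0, "twist": 0, "jaw": 0.43}, {"x": -3.6, "y": 0, "z": 0, "twist": 0, "jaw": 0.43}, {"x": -4, "y": 0, "z": 0, "twist": 0, "jaw": 0.43}, {"x": -4.4, "y": 0, "z": 0, "twist": 0, "jaw": 0.43}, {"x": -4.8, "y": 0, "z": 0, "twist": 0, "jaw": 0.43}, {"x": -5.1, "y": 0, "z": 0, "twist": 0, "jaw": 0.43}, {"x": -5.4, "y": 0, "z": 0, "twist": 0, "jaw": 0.43}]}}

```text
time_s: 19.35
ee_pos: [0.6067, 0.0053, 0.0378]
orientation: [[-0.992, -0.125, -0.008], [-0.125, 0.992, -0.002], [0.008, -0.001, -1.0]]
contact_force: [-11.1, -5.2, 8.8]
width: 0.0251
grip_force: 6.1
```

>>> {"method": "carry_out", "body": {"motion": [{"x": -0.15, "y": 0, "z": 0, "twist": 0, "jaw": 0.43}, {"x": -0.3, "y": 0, "z": 0, "twist": 0, "jaw": 0.43}]}}

```text
time_s: 19.6
ee_pos: [0.6096, 0.0057, 0.0378]
orientation: [[-0.992, -0.126, -0.008], [-0.125, 0.992, -0.002], [0.008, -0.001, -1.0]]
contact_force: [-11.7, -6.0, 8.5]
width: 0.0249
grip_force: 6.1
```

>>> {"method": "carry_out", "body": {"motion": [{"x": -0.15, "y": 0, "z": 0, "twist": 0, "jaw": 0.43}, {"x": -0.3, "y": 0, "z": 0, "twist": 0, "jaw": 0.43}]}}

```text
time_s: 19.85
ee_pos: [0.6127, 0.006, 0.0379]
orientation: [[-0.992, -0.125, -0.007], [-0.125, 0.992, -0.002], [0.008, -0.001, -1.0]]
contact_force: [-10.3, -4.4, 8.2]
width: 0.0251
grip_force: 5.9
```

>>> {"method": "carry_out", "body": {"motion": [{"x": -0.1, "y": 0, "z": 0, "twist": 0, "jaw": 0.43}, {"x": -0.15, "y": 0, "z": 0, "twist": 0, "jaw": 0.43}]}}

```text
time_s: 20.1
ee_pos: [0.6142, 0.0062, 0.0379]
orientation: [[-0.992, -0.125, -0.007], [-0.125, 0.992, -0.002], [0.007, -0.001, -1.0]]
contact_force: [-10.9, -5.1, 8.6]
width: 0.0253
grip_force: 6.0
```

>>> {"method": "carry_out", "body": {"motion": [{"x": -0.1, "y": 0, "z": 0, "twist": 0, "jaw": 0.43}, {"x": -0.15, "y": 0, "z": 0, "twist": 0, "jaw": 0.43}]}}

```text
time_s: 20.35
ee_pos: [0.6154, 0.0064, 0.0378]
orientation: [[-0.992, -0.125, -0.008], [-0.125, 0.992, -0.002], [0.008, -0.001, -1.0]]
contact_force: [-12.4, -4.9, 9.4]
width: 0.025
grip_force: 6.6
```

>>> {"method": "carry_out", "body": {"motion": [{"x": -0.1, "y": 0, "z": 0, "twist": 0, "jaw": 0.43}, {"x": -0.15, "y": 0, "z": 0, "twist": 0, "jaw": 0.43}]}}

```text
time_s: 20.6
ee_pos: [0.6155, 0.0064, 0.0378]
orientation: [[-0.992, -0.126, -0.011], [-0.126, 0.992, -0.002], [0.011, -0.001, -1.0]]
contact_force: [-16.9, -5.7, 12.9]
width: 0.0254
grip_force: 8.8
```

That one stopped at u=0.611 too. I retract, lift clear, and look once more.

>>> {"method": "carry_out", "body": {"motion": [{"x": 0.5, "y": 0, "z": 0, "twist": 0, "jaw": 0.43}, {"x": 1.5, "y": 0, "z": 0, "twist": 0, "jaw": 0.43}, {"x": 4, "y": 0, "z": 0, "twist": 0, "jaw": 0.43}, {"x": 8, "y": 0, "z": 0, "twist": 0, "jaw": 0.43}, {"x": 12, "y": 0, "z": -4, "twist": 0, "jaw": 0.43}, {"x": 16, "y": 0, "z": -9, "twist": 0, "jaw": 0.43}, {"x": 19, "y": 0, "z": -14, "twist": 0, "jaw": 0.43}, {"x": 20, "y": 0, "z": -19, "twist": 0, "jaw": 0.43}, {"x": 20, "y": 0, "z": -24, "twist": 0, "jaw": 0.43}, {"x": 20, "y": 0, "z": -24, "twist": 0, "jaw": 0.43}, {"x": 20, "y": 0, "z": -24, "twist": 0, "jaw": 0.43}]}}

```text
time_s: 21.98
ee_pos: [0.4218, -0.0169, 0.2774]
orientation: [[-0.992, -0.125, 0.0], [-0.125, 0.992, 0.0], [-0.0, 0.0, -1.0]]
contact_force: [0.2, -0.3, -0.8]
width: 0.0248
grip_force: 0.0
```

Run:
```python
from h import *
b=viewer.read_camera("scene")[...,::-1]; a=viewer.read_camera("side")[...,::-1]
A=cv2.resize(a[145:305,225:375],(394,420),interpolation=2); B=cv2.resize(b[160:270,265:368+2],(400,420),interpolation=2)
cv2.imwrite("pics/f.png",np.hstack([A,B]))
s=r.read_state(); print(s["time_s"],s["ee_pos"],s["contact_force"])
S=cam("side");C=cam("scene");R=np.array([[.9921,.1253],[-.1253,.9921]])
for n,c in(("side",S),("scene",C)):
  for t in ((.66,-.164),(.574,-.164),(.66,-.07),(.66,.024),(.574,.024),(.66,.118)):
    p=proj(c,np.r_[R.T@t,.0815])[0]
    q=(p-[225,145])*[394/150,420/160] if n=="side" else (p-[265,160])*[400/105,420/110]+[394,0]
    print(n,t,q.round())
```

```text
22.075 [ 0.42101098 -0.0168655   0.27590797] [-0.10968516 -0.25920004  0.21020711]
side (0.66, -0.164) [135.  50.]
side (0.574, -0.164) [220.  55.]
side (0.66, -0.07) [119. 120.]
side (0.66, 0.024) [101. 199.]
side (0.574, 0.024) [196. 205.]
side (0.66, 0.118) [ 81. 287.]
scene (0.66, -0.164) [615. 262.]
scene (0.574, -0.164) [538. 209.]
scene (0.66, -0.07) [716. 210.]
scene (0.66, 0.024) [808. 162.]
scene (0.574, 0.024) [729. 117.]
scene (0.66, 0.118) [894. 117.]
```

View pics/f.png

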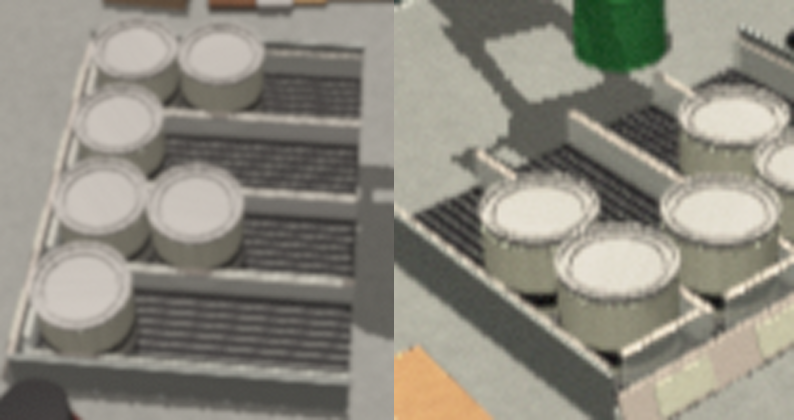

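All six lids match their predicted places within 1–2 px: side half (136,50), (220,55), (119,120), (102,198), (195,205) and (82,287). The front tins stand at the stops, the pairs are closed up, and the arm is clear.

```bash
python3 -c "
from rig import r
print(r.job_done())"
```

```text
the job is handed in; nothing more can be done
None
```

All four lanes looked faced up and all six tins upright in the last pictures, the arm was clear, and the job was handed in at about 22 s; no verdict came back.

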